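# Set up the glue joint and open the push-and-turn primer bottle

## Robot

A 6-joint arm with a two-finger parallel gripper is mounted at the origin on a cart in front of the work surface, level with it; the furniture and walls round the work are solid. World frame = base frame: x ahead of the robot, y to its left, z up, the work surface at z = 0. Lengths are in m, angles in rad, forces in N, time in s.
With the tool pointing down it reaches from about 0.275 to 0.85 m from the base axis. Payload 19 kg.
Tool frame: the origin (TCP) lies between the finger pads; the fingertips stand 22 mm ahead of it and the grasp point (between the pads) lies 3 mm ahead of it; z points along the fingers, y is the line along which they close (so a half turn about z gives the same grasp; the last joint's range is limited). The gripper opens to 85 mm and grips with 20 to 120 N. Pads are 22 mm wide; open, the fingers measure 114 mm over their backs; the gripper's body (76 mm by 85 mm) begins 54 mm behind the grasp point. The pads swing forward as they close: fully open they stand 13 mm farther back than shut.
Start: joints at [-1.412, 0.15, 1.437, -0, 1.554, -0.134], TCP at [0.166, -0.551, 0.253] pointing down, gripper open.
Joint ranges: [-2.8, 2.8], [-0.68, 2.1], [0.12, 2.68], [-1.39, 4.53], [0.16, 2.79], [-2.81, 2.81]. Speed limits (rad/s): [1.89, 1.89, 2.22, 3.01, 3.01, 3.01].

## Interface

Orientations are given as a unit quaternion [x, y, z, w].
In Python, from workcell import robot gives the robot as it stands.
- The arm moves only by the tool play_rows, never from a script. Its arguments are lists of equal length, an entry for each row: "xyz": the shift along the tool's x, y, z in cm, a list of three; "twist": the turn about the tool's z in degrees. In form: {"xyz": [[x, y, z], ...], "twist": [twist, ...]}. A call has 1 to 12 rows; each row shifts and turns the commanded pose from where the row before left it, along the tool's axes as they then stand; what a row does not reach is not made up. A row lasts 1/10 s, in which the tool goes at most 50 mm and 8.59 degrees, less where a joint would pass 70% of its speed; a pose out of reach is approached as far as the arm can. A call with a gripper value outside its range is refused whole. "jaw" is the opening, from 0 (shut) to 1 (fully open), set as the call begins (left out, the last holds). The fingers move at their own pace and stop on an object; the grip force is fixed at half the most. Time passes only in rows, so rows that do not move let the fingers close. It gives the time, the measured TCP pose, the force, the opening and the grip force at its end, in the units of the state.
- robot.sense(): the state, without advancing time (a new reading comes with each control period).
- robot.get_image(name): name is "side" or "top"; returns the picture (400x640x3 uint8, red, green, blue); there is no depth.
- robot.get_calibration(name): a dict with "vertical_fov" (degrees; the focal length in pixels is half the picture's height over the tangent of half this angle, whatever the lens; pixels are square), "cx", "cy" (the principal point, pixels), "distortion" ([k1, k2, p1, p2, k3] as OpenCV has them; the pictures are not rectified), "pose" (4x4, takes a point from camera to world coordinates). Camera axes: x right, y up, looking along -z (the intrinsics and any distortion apply to the point x, -y, -z); pixel columns grow to the right and rows downward; lengths in m; the calibration is good to about 2 mm. A picture is of the moment at which its call begins. get_calibration takes no time and is no camera call.
- robot.hand_in(): hands the job in; it is judged then, once.
Trained networks look in the newest picture that a camera, given by its name, has taken for a name from the list of things; names that differ only in an ending like _2 or _b are one class to them, and where a whole thing is asked for, a point or a joint stands for the part that bears it (a point fixed in the world has none). Each returns a list of dicts, best first, with "p" (0 to 1); they miss things now and then, are a little off and sometimes report something else, mostly with a low value. They report only what shows in the picture. A call takes as long as a camera call. They do not tell look-alikes from the thing itself.
- robot.look_for(target, camera): "rect" ([left, top, right, bottom] in pixels, round what is visible of it).
The state is a dict: "clock": time; "joints": joint angles; "qvel": joint speeds; "joint_torque": joint torques, N m; "tcp_pos": TCP position; "tool_rot": TCP orientation; "contact_force": force on the tool from outside, world axes, zero at the start; "ft_torque": the same for the moment, N m; "width": opening from 0.0 (shut) to 1.0 (fully open); "gripper_force": force on a finger pad.
Only numpy, scipy, OpenCV 4.12 (cv2) and the standard library are available. Lean on these libraries where they do the work, as an engineer would, in place of code of your own. Each camera call takes 0.05 s, during which the arm holds its last target. There are 200 camera calls.

## Task

Get this joint ready for priming. First lay the thick pine offcut flat on the aluminium gluing plate, between its six steel pins, and let go of it. Then open the safety cap of the primer bottle in the wooden holder - push it down, turn it anticlockwise until it comes free, lift it straight up until the spreading paddle under it is right out of the bottle - and finish holding the cap upright and still above the open mouth, with the offcut still in its place and the foam block, clamp and tape roll undisturbed.

Things in the scene. Friction and masses are not known exactly. Their poses are not given: they have to be found in the camera images.
- pine_piece: the thick pine offcut, a straight sawn stick 22 x 75 x 18 mm (x, y, z), lying flat; origin at the centre of its underside, y along its length. Other offcuts on the table are shorter or thinner (at most 12 mm thick). Weighs 10 to 20 g.
- glue_plate: aluminium gluing plate, fixed, 90 x 130 mm (x, y), top 12 mm above the table; origin at the centre of its underside, y along its length, z up. Six upright steel pins, 6 mm thick, 10 mm tall, round heads, bound a seat 30 mm wide (x) and 83 mm long (y): side pins at x = +-18, y = +-27 mm, one at each end at x = 0, y = +-44.5 mm; 48 mm free for a finger between the side pins
- plate_centre (a point): centre of the seat, on the plate's top face, where two fine lines cross; axes as the plate's. The offcut belongs flat here inside the pins, its length along the plate's y, either way round, with about 4 mm of play all round
- bottle: yellow round primer bottle, 58 mm thick, held fast in a fixed wooden holder (foot 104 x 104 x 12 mm, jaws 46 mm above the table, black clamp screw on its -y side); origin on the bottle's axis at the foot's underside, z up. Shoulder 84 mm above the table. The neck under the cap has three bayonet hooks and a sprung seal
- bottle_mouth (a point): the mouth (hole 16 mm wide): top of the rubber seal of the closed bottle, on its axis, 114.5 mm above the table
- seal (a joint): how far the cap has pushed down the sprung seal in the mouth, m: 0 up, 0.0065 at its bottom. Spring force on the cap: 5.5 N at first, about 11 N at 0.005, 13 N at the bottom
- cap: black ribbed push-and-turn cap, 45 mm across, 27 mm high, 40 g, loose; origin on its axis at the skirt's lower edge, 92 mm above the table when closed; z up. A white rod with an 11 mm paddle hangs from it into the bottle. Closed, three lugs inside the skirt lie in notches of the neck: it neither turns nor lifts. Grip it round the skirt with 50 N or more to push and turn in one grasp
- cap_top (a point): centre of the cap's top face (two white arrows), 27 mm above its origin, 119 mm above the table when closed. Pushed down 4.5 to 6.5 mm, the cap turns anticlockwise seen from above; kept down, it passes its teeth and meets a stop at about 72 degrees. From 53 degrees to the stop it lifts straight off
- paddle_tip (a point): lowest point of the paddle, on the cap's axis, 41.5 mm below the cap's origin; when closed it is 64 mm below the mouth, so the cap must rise more than 67 mm to bring it clear
- foam: bystander: white polystyrene block, 48 x 72 x 67 mm high; origin at the centre of its underside
- clamp: bystander: blue screw clamp lying on its side, 77 x 118 x 22 mm
- tape: bystander: black roll of tape lying flat, 62 mm across, 19 mm high
Things that resemble listed ones, but are neither listed nor needed, are in the scene too. Of the things that look like the cap, the smaller one is meant. What is shaped like the pine_piece but blue is not meant.

How it is judged:
On the way, in this order (a step that is already met when the one before it is completed fails the run):
1. the offcut lies flat between the pins of the gluing plate, let go (x of pine_piece in the frame of plate_centre between -0.006 and 0.006 m and y of pine_piece in the frame of plate_centre between -0.006 and 0.006 m and z of pine_piece in the frame of plate_centre between -0.003 and 0.002 m and angle between pine_piece's own z axis and vertical below 0.06 rad and angle between the y axis of pine_piece and the y axis of glue_plate, either way round below 0.2 rad and contact force between the fingers and pine_piece below 0.05 N), for 0.2 s.
2. the cap is pushed down (3.5 mm or more) (z of cap in the frame of bottle_mouth below -0.026 m), for 0.02 s.
3. the cap, still on the neck, is turned past its teeth (46 degrees or more) (angle between the x axis of cap and the x axis of bottle, either way round above 0.8 rad and z of cap in the frame of bottle_mouth below -0.01 m), for 0.02 s.
At the end, for the whole second after the job is handed in: Cap gripped (over 1 N), still, upright within 0.2 rad, axis within 30 mm of the bottle's, paddle tip over 3 mm above the mouth, not touching the bottle; offcut flat on the plate between the pins (within 6 mm of centre in x and y, 0.2 rad), not touched by the fingers (all of step 1 and z of paddle_tip in the frame of bottle_mouth above 0.003 m and horizontal distance between cap and bottle_mouth below 0.03 m and angle between cap's own z axis and vertical below 0.2 rad and contact force between the fingers and cap above 1 N and contact force between cap and bottle below 0.05 N and linear speed of cap below 0.03 m/s); the arm keeps its last pose, push and grip.
It fails at once if the foam block is shifted by 20 mm or tipped (distance of foam from where it was at the start of the episode above 0.02 m or angle between foam's own z axis and vertical above 0.3 rad).
It fails at once if the clamp is shifted by 20 mm (distance of clamp from where it was at the start of the episode above 0.02 m).
It fails at once if the tape roll is shifted by 20 mm (distance of tape from where it was at the start of the episode above 0.02 m).
It also fails if it takes over 48 s, if anything falls off the work surface, if the arm or the gripper's body presses on something with over 40 N, if the wrist force passes 120 N, or if a joint passes its speed limit or range.

## Working session

There is one attempt and no reset: what is moved stays moved. The work goes in short steps, Python scripts to look and compute and a tool call to move; the robot and the scene stay as the last step left them, time stands still between calls to the robot, and variables do not carry over. Pictures are saved under pics/ and viewed, at most 10 in all, crops included, and the job is handed in when it is done.

Besides the shell and the picture viewer there is one more tool, called after ">>>" as name([rows], argument=value, ...), one row to a line, values as JSON. play_rows: Moves the arm, as the interface text tells. Its arguments: {"type":"object","properties":{"xyz":{"type":"array","items":{"type":"array","items":{"type":"number"}}},"twist":{"type":"array","items":{"type":"number"}},"jaw":{"type":"number"}},"required":["xyz","twist"]}

```bash
mkdir -p pics
cat > h.py <<'E'
import numpy as np, cv2
from workcell import robot
def K(n):
    c=robot.get_calibration(n); f=200/np.tan(np.radians(c["vertical_fov"])/2)
    return np.array([[f,0,c["cx"]],[0,f,c["cy"]],[0,0,1]]),np.array(c["distortion"],float),np.array(c["pose"])
def ray(n,uv):
    k,d,P=K(n); q=cv2.undistortPoints(np.array(uv,float).reshape(-1,1,2),k,d).reshape(-1,2)
    r=np.c_[q[:,0],-q[:,1],-np.ones(len(q))]@P[:3,:3].T
    return P[:3,3],r
def atz(n,uv,z):
    o,r=ray(n,uv); return o+r*((z-o[2])/r[:,2])[:,None]
def proj(n,X):
    k,d,P=K(n); X=np.array(X,float).reshape(-1,3); p=(X-P[:3,3])@P[:3,:3]
    p=p*[1,-1,-1]; return cv2.projectPoints(p,np.zeros(3),np.zeros(3),k,d)[0].reshape(-1,2)
def save(n,f,im=None):
    im=robot.get_image(n) if im is None else im
    cv2.imwrite("pics/"+f,im[:,:,::-1]); return im
E
python3 - <<'E'
from h import *
np.set_printoptions(precision=3,suppress=True)
for n in("top","side"):
    save(n,n+"0.png"); print(n,K(n)[2][:3,3],K(n)[0][0,0],K(n)[1])
    for t in("pine_piece","glue_plate","bottle","cap","foam","clamp","tape"):
        print(t,[(np.round(d["rect"]).tolist(),round(d["p"],2)) for d in robot.look_for(t,n)][:5])
print(robot.sense())
E
```

```text
top [0.518 0.024 1.061] 410.882594303494 [-0.107  0.     0.     0.     0.   ]
pine_piece [([387.0, 159.0, 414.0, 176.0], 0.71), ([220.0, 111.0, 266.0, 156.0], 0.54)]
glue_plate [([205.0, 181.0, 259.0, 230.0], 0.74)]
bottle [([296.0, 200.0, 349.0, 251.0], 0.61)]
cap [([255.0, 261.0, 284.0, 282.0], 0.65), ([311.0, 214.0, 330.0, 232.0], 0.58)]
foam [([267.0, 108.0, 298.0, 134.0], 0.84)]
clamp [([219.0, 110.0, 265.0, 156.0], 0.72)]
tape [([315.0, 125.0, 339.0, 147.0], 0.64)]
side [ 0.332 -0.897  0.581] 499.70775862560595 [0.037 0.    0.    0.    0.   ]
pine_piece [([318.0, 220.0, 352.0, 232.0], 0.79), ([365.0, 187.0, 396.0, 226.0], 0.66), ([369.0, 276.0, 403.0, 305.0], 0.62)]
glue_plate [([257.0, 188.0, 312.0, 214.0], 0.92)]
bottle [([260.0, 220.0, 317.0, 268.0], 0.94)]
cap [([222.0, 196.0, 239.0, 236.0], 0.96), ([273.0, 201.0, 299.0, 222.0], 0.81)]
foam [([366.0, 184.0, 397.0, 226.0], 0.75)]
clamp []
tape [([369.0, 226.0, 397.0, 248.0], 0.92)]
{'clock': 0.8, 'joints': array([-1.412,  0.151,  1.437, -0.   ,  1.554, -0.134]), 'qvel': array([ 0.001, -0.002, -0.002, -0.   ,  0.   , -0.   ]), 'joint_torque': array([  0.002, -71.274, -57.102,  -0.   ,   0.002,  -0.   ]), 'tcp_pos': array([ 0.166, -0.551,  0.253]), 'tool_rot': array([ 0.989,  0.146, -0.   , -0.   ]), 'contact_force': array([-0.37 , -0.022, -0.472]), 'ft_torque': array([-0.024,  0.013,  0.071]), 'gripper_force': 0.0, 'width': 0.9978585901409661}
```

Run:
```python
import cv2
a=cv2.imread("pics/top0.png")[90:310,180:440]; cv2.imwrite("pics/topc.png",cv2.resize(a,None,fx=3,fy=2.7,interpolation=2)[:594,:780])
a=cv2.imread("pics/side0.png")[165:325,205:425]; cv2.imwrite("pics/sidec.png",cv2.resize(a,None,fx=3.6,fy=3.6,interpolation=2))
```

```text
(no output)
```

View pics/topc.png

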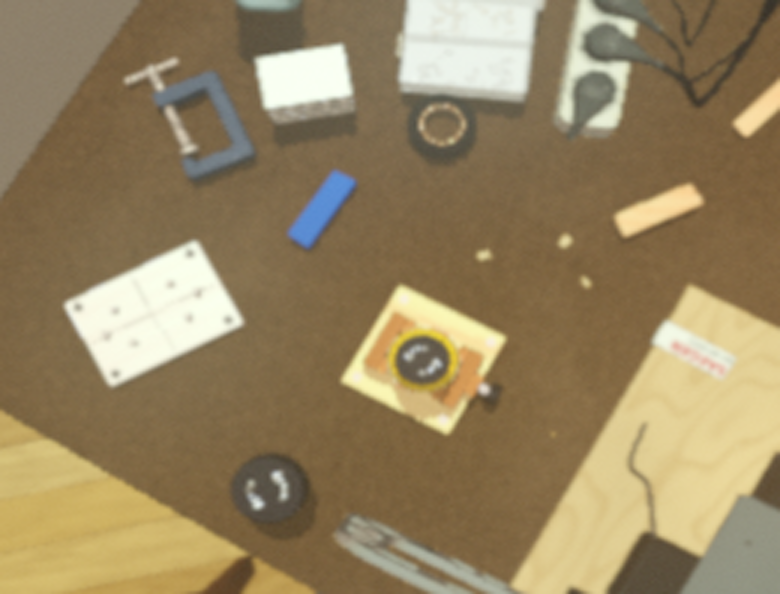

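View pics/sidec.png

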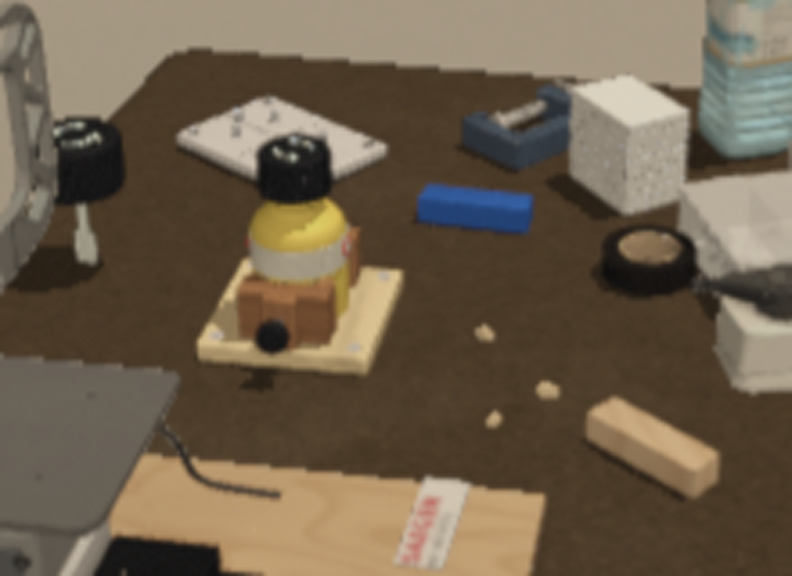

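The top crop shows the plate at about px (231,206), the bottle cap at (320,223), the blue stick at (287,167), a pine stick at (399,168) and another pine stick at (437,131). The larger look-alike cap is at (270,271). Next I measure the sticks, the plate and the cap.

Run:
```python
from h import *
np.set_printoptions(precision=4,suppress=True)
im=cv2.imread("pics/top0.png"); hsv=cv2.cvtColor(im,cv2.COLOR_BGR2HSV)
def seg(m,box,z):
    l,t,r,b=box; mm=np.zeros(m.shape,np.uint8); mm[t:b,l:r]=m[t:b,l:r]
    c=max(cv2.findContours(mm,cv2.RETR_EXTERNAL,cv2.CHAIN_APPROX_NONE)[0],key=cv2.contourArea)
    W=atz("top",c.reshape(-1,2),z)[:,:2]; R=cv2.minAreaRect((W*1000).astype(np.float32))
    bx=cv2.boxPoints(R); e=bx[1]-bx[0]; f=bx[2]-bx[1]
    L=e if np.hypot(*e)>np.hypot(*f) else f
    print(box,R[0],R[1],"long axis deg",np.degrees(np.arctan2(L[1],L[0]))%180)
wood=cv2.inRange(hsv,(8,60,170),(28,190,255))
seg(wood,(380,150,420,185),.018); seg(wood,(420,100,470,145),.012); seg(wood,(420,100,470,145),.018)
wh=cv2.inRange(hsv,(0,0,170),(180,70,255))
seg(wh,(195,172,270,240),.012)
print("cap z119",atz("top",[[320.5,223.]],.119), "side", atz("side",[[286,205]],.119))
print(atz("top",[[399.3,167.8]],.018),atz("side",[[(650)/3.6+205,440/3.6+165]],.018))
for n,b in(("top",(380,90,480,190)),("side",(350,260,420,315))):
    a=im if n=="top" else cv2.imread("pics/side0.png")
    a=a[b[1]:b[3],b[0]:b[2]]; cv2.imwrite(f"pics/p{n}.png",cv2.resize(a,None,fx=5,fy=5,interpolation=2))
a=cv2.imread("pics/ptop.png");b=cv2.imread("pics/pside.png");b=cv2.copyMakeBorder(b,0,500-b.shape[0],0,0,0)
p=im[170:240,195:345];p=cv2.resize(p,None,fx=4,fy=4,interpolation=2)
cv2.imwrite("pics/pp.png",np.hstack([a,b])[:,:800]);cv2.imwrite("pics/plate.png",p)
```

```text
(380, 150, 420, 185) (663.357666015625, -161.9019775390625) (24.739768981933594, 76.6407470703125) long axis deg 116.59343
(420, 100, 470, 145) (775.0977783203125, -262.6451721191406) (20.281110763549805, 89.6274642944336) long axis deg 136.1609
(420, 100, 470, 145) (773.6296997070312, -261.0029296875) (20.165096282958984, 89.11476135253906) long axis deg 136.16086
(195, 172, 270, 240) (552.6318969726562, 268.04296875) (93.2247314453125, 133.41697692871094) long axis deg 119.48505
cap z119 [[0.5152 0.0339 0.119 ]] side [[0.5155 0.037  0.119 ]]
[[ 0.6613 -0.1626  0.018 ]] [[ 0.6587 -0.1701  0.018 ]]
```

View pics/pp.png

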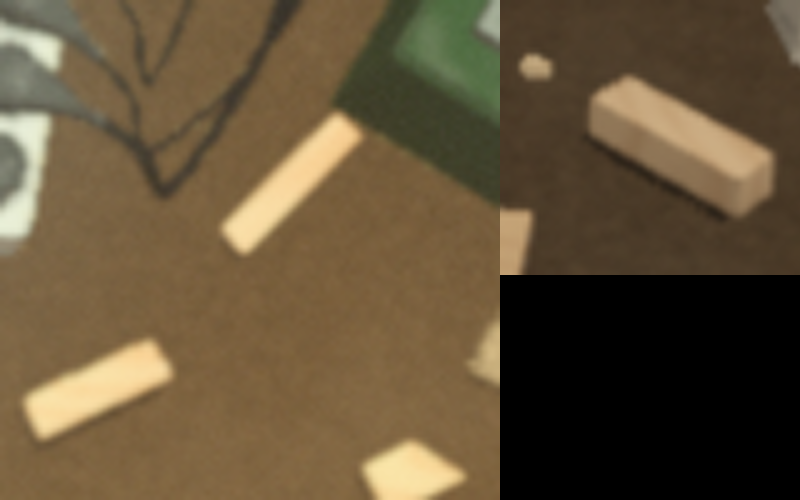

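View pics/plate.png

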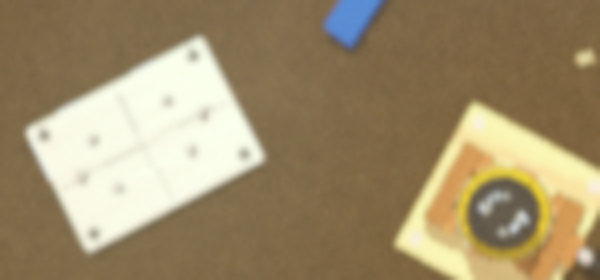

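Only two unpainted sticks are candidates for the pine offcut. (399,168) measures 77x25 mm and is thick in the side view, so it fits the 75x22x18 description. (437,131) is 90x20 mm and thin. The crop confirms the first. Next I check the whole scene for obstacles on the path.

View pics/top0.png

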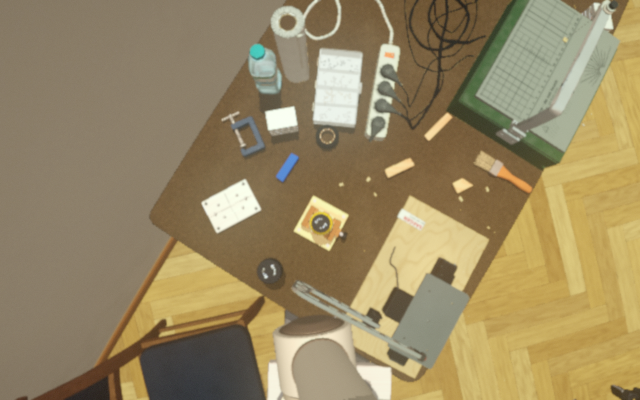

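Run:
```python
from h import *
np.set_printoptions(precision=4,suppress=True)
im=cv2.imread("pics/top0.png")
# plate: black-hat pin blobs vs model
g=cv2.cvtColor(im,cv2.COLOR_BGR2GRAY)
uv0=np.array([[195+84/4-.4,170+178/4-.4],[195+204.5/4-.4,170+115/4-.4],[195+94/4-.4,170+141/4-.4],[195+167/4-.4,170+102/4-.4],[195+118/4-.4,170+189/4-.4],[195+193/4-.4,170+151/4-.4]])
out=[]
for u,v in uv0:
    x,y=int(round(u)),int(round(v)); w=255-g[y-2:y+3,x-2:x+3].astype(float); w-=w.min(); yy,xx=np.mgrid[y-2:y+3,x-2:x+3]
    out.append([(w*xx).sum()/w.sum(),(w*yy).sum()/w.sum()])
W=atz("top",out,.021)[:,:2]; print(W, "mean",W.mean(0))
d=W[0]-W[1]; print(np.degrees(np.arctan2(d[1],d[0])),np.hypot(*d), np.degrees(np.arctan2(*(W[2]-W[3])[::-1])),np.degrees(np.arctan2(*(W[4]-W[5])[::-1])))
print("tcp px",proj("top",[[.166,-.551,.25]]))
# cap circle
l=robot.look_for("cap","top")
m=(cv2.cvtColor(im,cv2.COLOR_BGR2HSV)[:,:,2]<110).astype(np.uint8)[205:240,300:340]
n,lab,st,ce=cv2.connectedComponentsWithStats(m); i=1+np.argmax(st[1:,4]); print(st[i],ce[i]+[300,205])
print(atz("top",[st[i][:2]+[300,205]+(st[i][2:4]-1)/2],.117))
```

```text
[[0.5298 0.3041]
 [0.5727 0.2273]
 [0.5535 0.2984]
 [0.5799 0.2516]
 [0.5232 0.2809]
 [0.5488 0.2342]] mean [0.5513 0.2661]
119.18998256770219 0.0879459074733923 119.43970742049804 118.74764102756816
tcp px [[595.4161 396.9936]]
[ 13  10  16  17 123] [320.2683 223.065 ]
[[0.5151 0.0339 0.117 ]]
```

View pics/side0.png

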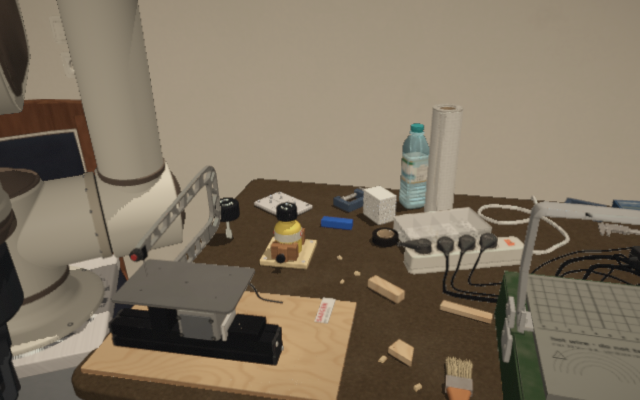

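Run:
```python
from h import *
np.set_printoptions(precision=3,suppress=True)
def tri(a,b):
    o1,r1=ray("top",[a]);o2,r2=ray("side",[b]);A=np.c_[r1[0],-r2[0]];s=np.linalg.lstsq(A,o2-o1,rcond=None)[0]
    p,q=o1+s[0]*r1[0],o2+s[1]*r2[0]; return (p+q)/2,np.linalg.norm(p-q)
for n,a,b in(("saw far",(298,288),(210,168)),("saw near",(423,358),(135,255)),("sawtable R corner",(468,290),(255,268)),("lid corner L",(505,137),(520,330)),("lid top L",(525,125),(535,203)),("lid r",(612,5),(640,212)),("bottlewater",(258,50),(417,127)),("bigcap",(270,271),(229,200))): print(n,*tri(a,b))
print(atz("top",[[505,137],[452,112],[560,165],[468,290],[430,275]],.1))
```

```text
saw far [0.375 0.076 0.206] 0.008565629495293332
saw near [ 0.234 -0.194  0.186] 0.0005162565441252343
sawtable R corner [ 0.391 -0.287  0.188] 0.020540648514432935
lid corner L [ 0.748 -0.417  0.088] 0.025746996856026
lid top L [ 0.744 -0.386  0.273] 0.05274860329571823
lid r [ 0.9   -0.488  0.33 ] 0.12093223640706445
bottlewater [0.882 0.179 0.209] 0.003521522129084155
bigcap [0.403 0.148 0.098] 0.007399554114088162
[[ 0.733 -0.404  0.1  ]
 [ 0.789 -0.274  0.1  ]
 [ 0.67  -0.544  0.1  ]
 [ 0.367 -0.317  0.1  ]
 [ 0.401 -0.225  0.1  ]]
```

>>> play_rows([
  [0,0,-4],
  [0,0,-4],
  [3,-1.2,0],
  [3,-1.2,0],
  [3,-1.2,0],
  [3,-1.2,0],
  [3,-1.2,0],
  [3,-1.2,0],
  [3,-1.2,0],
  [3,-1.2,0],
  [3,-1.2,0],
  [3,-1.2,0],
], twist=[0,0,0,0,0,0,0,0,0,0,0,0], jaw=1)

```text
clock: 2.05
tcp_pos: [0.4195, -0.348, 0.3334]
tool_rot: [0.989, 0.146, 0.0, 0.0]
contact_force: [0.5, -1.0, 0.7]
width: 0.999
gripper_force: 0.0
```

>>> play_rows([
  [3,-1.2,0],
  [3,-1.2,0],
  [3,-1.2,0],
  [3,-1.2,0],
  [3,-1.2,0],
  [3,-1.2,0],
  [3,-1.2,0],
  [3,-1.2,0],
  [3,-1.2,0],
  [0,0,0],
  [0,0,0],
], twist=[0,0,0,0,0,0,0,0,0,0,0])

```text
clock: 3.15
tcp_pos: [0.6462, -0.1673, 0.3328]
tool_rot: [0.989, 0.146, -0.0, -0.0]
contact_force: [0.6, -0.6, -0.2]
width: 1.0
gripper_force: 0.0
```

>>> play_rows([
  [0,0,0],
  [0,0,0],
  [0,0,0],
  [0,0,0],
  [0,0,0],
  [0,0,0],
  [0,0,0],
  [0,0,0],
  [0,0,0],
  [0,0,0],
  [0,0,0],
  [0,0,0],
], twist=[-8.5,-8.5,-8.5,-8.5,-8.5,-8.5,-8.5,-8.5,-8.5,-8.5,-8.5,-6])

```text
clock: 4.35
tcp_pos: [0.6451, -0.1686, 0.3337]
tool_rot: [0.526, 0.851, -0.0, 0.0]
contact_force: [-0.9, 0.2, -0.1]
width: 1.001
gripper_force: 0.0
```

```bash
cat >> h.py <<'E'
from scipy.spatial.transform import Rotation as R
def go(t,yaw):
    s=robot.sense(); M=R.from_quat(s["tool_rot"]).as_matrix()
    y=np.degrees(np.arctan2(M[1,0],M[0,0])); tw=-((yaw-y+180)%360-180)
    print("t",s["clock"],"tcp",s["tcp_pos"].round(4),"yawx",y.round(2),"q",s["joints"].round(2),"F",np.round(s["contact_force"],1),"w",round(s["width"],3),"gf",s["gripper_force"])
    print("shift cm (current axes)",((np.array(t)-s["tcp_pos"])@M*100).round(2),"twist",round(tw,2))
E
python3 -c "
from h import *
go([.6625,-.162,.06],116.6)
save('top','pick1.png')"
```

```text
t 4.35 tcp [ 0.6451 -0.1686  0.3337] yawx 116.56 q [-0.37  0.34  1.05 -0.    1.76 -0.83] F [-0.9  0.2 -0.1] w 1.001 gf 0.0
shift cm (current axes) [-0.18  1.84 27.37] twist -0.04
```

>>> play_rows([
  [-0.3,1.9,0],
  [0,0,3],
  [0,0,3],
  [0,0,4],
  [0,0,4],
  [0,0,4],
  [0,0,4],
  [0,0,3],
  [0,0,2.4],
  [0,0,0],
  [0,0,0],
], twist=[0,0,0,0,0,0,0,0,0,0,0])

```text
clock: 5.5
tcp_pos: [0.6642, -0.1625, 0.0602]
tool_rot: [0.529, 0.849, 0.0, 0.0]
contact_force: [-0.9, -0.5, 0.7]
width: 0.995
gripper_force: 0.0
```

Run:
```python
from h import *
go([.664,-.163,.026],116.6)
im=save("side","pick2.png")
cv2.imwrite("pics/pick2c.png",cv2.resize(im[220:340,320:460,::-1],None,fx=4,fy=4,interpolation=2))
```

```text
t 5.5 tcp [ 0.6642 -0.1625  0.0602] yawx 116.17 q [-0.35  0.49  1.39  0.    1.26 -0.81] F [-0.9 -0.5  0.7] w 0.995 gf 0.0
shift cm (current axes) [-0.03 -0.04  3.42] twist -0.43
```

View pics/pick2c.png

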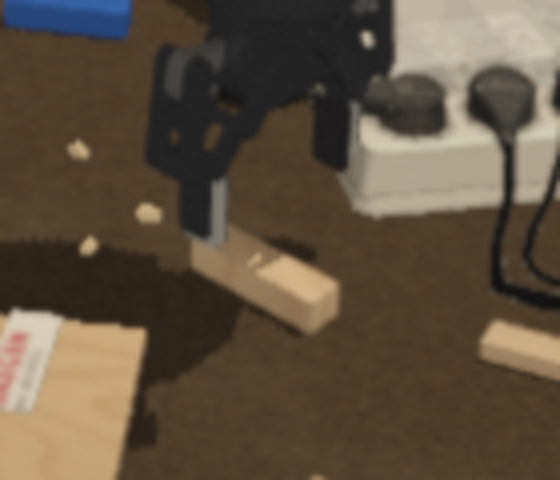

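Run:
```python
from h import *
for z in(.03,.038,.045,.051): print(z,proj("side",[[.626,-.181,z],[.617,-.191,z],[.621,-.171,z]]).round(1).tolist())
```

```text
0.03 [[371.7, 288.3], [369.2, 292.2], [367.3, 285.8]]
0.038 [[371.8, 284.7], [369.2, 288.6], [367.4, 282.2]]
0.045 [[371.9, 281.6], [369.3, 285.5], [367.5, 279.1]]
0.051 [[372.0, 278.9], [369.4, 282.7], [367.5, 276.4]]
```

>>> play_rows([
  [0,0,1.5],
  [0,0,1.2],
  [0,0,0.5],
  [0,0,0],
], twist=[-0.4,0,0,0])

```text
clock: 5.95
tcp_pos: [0.6638, -0.1617, 0.0261]
tool_rot: [0.525, 0.851, -0.0, -0.001]
contact_force: [0.6, 0.2, 0.0]
width: 1.002
gripper_force: 0.0
```

>>> play_rows([
  [0,0,0],
  [0,0,0],
  [0,0,0],
  [0,0,0],
  [0,0,0],
  [0,0,0],
  [0,0,0],
  [0,0,0],
], twist=[0,0,0,0,0,0,0,0], jaw=0)

```text
clock: 6.75
tcp_pos: [0.6645, -0.162, 0.0278]
tool_rot: [0.525, 0.851, 0.0, 0.0]
contact_force: [0.4, -0.4, 5.1]
width: 0.239
gripper_force: 60.1
```

>>> play_rows([
  [0,0,-1],
  [0,0,-3],
  [0,0,-4],
  [0,0,-4],
  [0,0,-4],
  [0,0,-1],
  [0,0,0],
], twist=[0,0,0,0,0,0,0])

```text
clock: 7.45
tcp_pos: [0.6647, -0.1621, 0.1997]
tool_rot: [0.525, 0.851, 0.0, 0.002]
contact_force: [-0.3, -0.3, -0.8]
width: 0.236
gripper_force: 59.3
```

>>> play_rows([
  [2,0.4,0],
  [3,0.6,0],
  [4,0.9,0],
  [4,0.9,0],
  [4,0.9,0],
  [4,0.9,0],
  [4,0.9,0],
  [4,0.9,0],
  [4,0.9,0],
  [4,0.9,0],
  [3,0.5,0],
  [3.3,0.5,0],
], twist=[0,0,0,0,0,0,0,0,0,0,0,0])

```text
clock: 8.65
tcp_pos: [0.5502, 0.2679, 0.1955]
tool_rot: [0.525, 0.851, -0.001, -0.001]
contact_force: [0.5, -0.2, -0.4]
width: 0.238
gripper_force: 59.3
```

Run:
```python
from h import *
go([.5515,.2665,.10],119.2)
im=save("top","carry.png")
a=cv2.resize(im[160:250,180:290,::-1],None,fx=4,fy=4,interpolation=2)
im=save("side","carry2.png"); print(proj("side",[.5515,.2665,.10]),proj("side",[.5515,.2665,.012]))
b=cv2.resize(im[140:230,250:360,::-1],None,fx=4,fy=4,interpolation=2)
cv2.imwrite("pics/carryc.png",np.vstack([a,b])[:600])
cv2.imwrite("pics/carryc.png",np.hstack([a,b])[:,:800])
```

```text
t 8.65 tcp [0.5502 0.2679 0.1955] yawx 116.71 q [ 0.33  0.25  1.43  0.    1.46 -0.14] F [ 0.5 -0.2 -0.4] w 0.238 gf 59.33789134025574
shift cm (current axes) [-0.19  0.08  9.55] twist -2.49
[[280.59728055 172.13578821]] [[282.49874376 203.26215419]]
```

>>> play_rows([
  [-0.15,0.1,0],
  [0,0,3],
  [0,0,4],
  [0,0,4],
  [0,0,2],
  [0,0,1],
  [0,0,0],
  [0,0,0],
], twist=[-2.5,0,0,0,0,0,0,0])

```text
clock: 9.55
tcp_pos: [0.5538, 0.2655, 0.0582]
tool_rot: [0.506, 0.862, 0.0, 0.0]
contact_force: [0.2, 0.3, 0.1]
width: 0.24
gripper_force: 59.3
```

Run:
```python
from h import *
go([.5518,.267,.0403],119.2)
im=save("side","place1.png")
b=cv2.resize(im[165:225,245:325,::-1],None,fx=6,fy=6,interpolation=2)
im=save("top","place2.png"); a=cv2.resize(im[170:240,195:270,::-1],None,fx=5,fy=5,interpolation=2)
h=max(a.shape[0],b.shape[0]); P=lambda x:cv2.copyMakeBorder(x,0,h-x.shape[0],0,0,0)
o=np.hstack([P(b),P(a)]);o=cv2.resize(o,(800,int(o.shape[0]*800/o.shape[1]))); cv2.imwrite("pics/placec.png",o)
```

```text
t 9.55 tcp [0.5538 0.2655 0.0582] yawx 119.18 q [ 0.32  0.36  1.58  0.    1.2  -0.19] F [0.2 0.3 0.1] w 0.24 gf 59.33822751045227
shift cm (current axes) [ 0.23 -0.11  1.79] twist -0.02
```

View pics/placec.png

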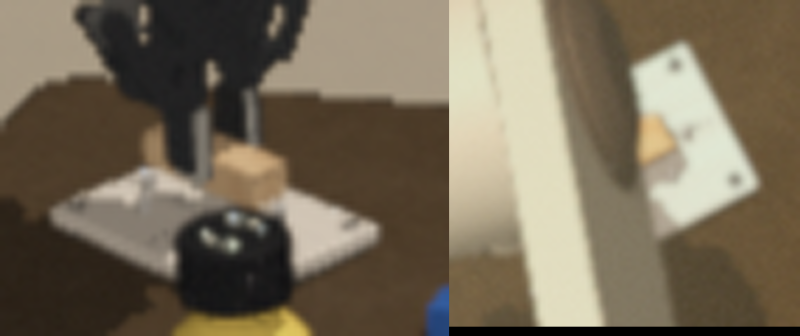

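Run:
```python
from h import *
np.set_printoptions(precision=4,suppress=True)
f=lambda X,Y:[195+(X-449)/.9357/5-.4,170+Y/.9357/5-.4]
y=np.array([np.cos(np.radians(119.2)),np.sin(np.radians(119.2))]); x=np.array([y[1],-y[0]]); c=np.array([.5518,.267])
for n,p,z in(("pineA",(665,117),.0484),("pineB",(678,150),.0484),("pin",(688,132),.021),("cornerscrew",(675,65),.012),("plateCorner1",(686,42),.012),("plateCorner2",(758,184),.012)):
    W=atz("top",[f(*p)],z)[0,:2]; print(n,W,"plate xy mm",(W-c)@x*1000,(W-c)@y*1000)
print("tcp rel",(robot.sense()["tcp_pos"][:2]-c)@np.c_[x,y]*1000)
```

```text
pineA [0.5794 0.2347] plate xy mm 8.356204891276617 -41.618606631303365
pineB [0.5621 0.2271] plate xy mm -10.524872959242405 -39.844946321163576
pin [0.5732 0.2274] plate xy mm -0.6113414317038967 -44.971121317741186
cornerscrew [0.6105 0.2379] plate xy mm 36.9992967030508 -54.01721779060586
plateCorner1 [0.6233 0.2323] plate xy mm 45.51264326416052 -65.1979482048035
plateCorner2 [0.5462 0.1894] plate xy mm -42.71602801958756 -65.01136878535702
tcp rel [ 1.3582 -2.3647]
```

>>> play_rows([
  [0.25,0,0],
  [0,0,0.8],
  [0,0,0.6],
  [0,0,0.35],
  [0,0,0],
  [0,0,0],
], twist=[0,0,0,0,0,0])

```text
clock: 10.25
tcp_pos: [0.5522, 0.2675, 0.0398]
tool_rot: [0.506, 0.862, -0.0, -0.0]
contact_force: [-2.9, -1.3, 6.2]
width: 0.243
gripper_force: 60.1
```

>>> play_rows([
  [0,0,0],
  [0,0,0],
  [0,0,0],
  [0,0,0],
  [0,0,0],
  [0,0,-1],
  [0,0,-3],
  [0,0,-4],
  [0,0,-4],
  [0,0,-4],
  [0,0,-2],
  [0,0,0],
], twist=[0,0,0,0,0,0,0,0,0,0,0,0], jaw=1)

```text
clock: 11.45
tcp_pos: [0.5532, 0.2679, 0.2242]
tool_rot: [0.506, 0.862, 0.002, 0.002]
contact_force: [0.4, 0.8, -0.4]
width: 1.0
gripper_force: 0.0
```

>>> play_rows([
  [-2,-1.5,0],
  [-3,-2.5,0],
  [-4,-3.1,0],
  [-4,-3.1,0],
  [-3.6,-2.8,0],
  [-2,-1.7,0],
  [0,0,0],
], twist=[0,0,0,0,0,0,0])

```text
clock: 12.15
tcp_pos: [0.5142, 0.0319, 0.2197]
tool_rot: [0.508, 0.862, -0.0, -0.0]
contact_force: [-0.2, -0.0, -0.6]
width: 1.0
gripper_force: 0.0
```

>>> play_rows([
  [0,0,0],
  [0,0,0],
  [0,0,0],
  [0,0,0],
  [0,0,0],
  [0,0,0],
  [0,0,0],
  [0,0,0],
  [0,0,0],
  [0,0,0],
], twist=[8,8,8,8,8,8,8,8,8,0])

```text
clock: 13.15
tcp_pos: [0.5148, 0.0353, 0.2195]
tool_rot: [0.917, 0.399, -0.0, -0.0]
contact_force: [-0.1, 0.4, 0.7]
width: 0.998
gripper_force: 0.0
```

Run:
```python
from h import *
np.set_printoptions(precision=4,suppress=True)
go([.5152,.034,.16],47)
im=save("side","cap1.png"); t=save("top","cap2.png")
# cap centre from side (black blob) 
m=(cv2.cvtColor(im,cv2.COLOR_RGB2HSV)[:,:,2]<70).astype(np.uint8)[195:235,262:315]
c=cv2.imread("pics/side0.png"); m0=(cv2.cvtColor(c,cv2.COLOR_BGR2HSV)[:,:,2]<60).astype(np.uint8)[195:226,262:315]
n,lab,st,ce=cv2.connectedComponentsWithStats(m0); i=1+np.argmax(st[1:,4]); print(st[i],ce[i]+[262,195])
print(proj("side",[[.5152,.034,.1055]]), atz("side",[ce[i]+[262,195]],.1055))
a=cv2.resize(t[150:260,180:350,::-1],None,fx=3,fy=3,interpolation=2)
b=cv2.resize(im[170:230,245:325,::-1],None,fx=3,fy=3,interpolation=2)
h=a.shape[0]; b=cv2.copyMakeBorder(b,0,h-b.shape[0],0,0,0); cv2.imwrite("pics/capc.png",np.hstack([a,b]))
```

```text
t 13.15 tcp [0.5148 0.0353 0.2195] yawx 47.05 q [-0.08  0.04  1.62  0.    1.48  0.67] F [-0.1  0.4  0.7] w 0.998 gf 0.0
shift cm (current axes) [-0.07  0.12  5.95] twist 0.05
[  0   9  36  17 301] [285.1262 212.9369]
[[286.502  211.3238]] [[0.5108 0.0275 0.1055]]
```

View pics/capc.png

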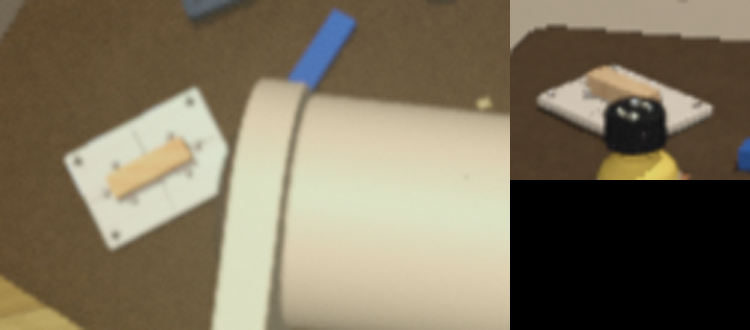

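Run:
```python
from h import *
im=cv2.imread("pics/cap2.png"); hsv=cv2.cvtColor(im,cv2.COLOR_BGR2HSV)
y=np.array([np.cos(np.radians(119.2)),np.sin(np.radians(119.2))]); x=np.array([y[1],-y[0]])
for s in(60,75,90):
    m=cv2.inRange(hsv,(8,s,120),(28,255,255)); mm=np.zeros_like(m); mm[185:225,205:255]=m[185:225,205:255]
    c=max(cv2.findContours(mm,0,cv2.CHAIN_APPROX_NONE)[0],key=cv2.contourArea).reshape(-1,2)
    W=atz("top",c,.030)[:,:2]; r=cv2.minAreaRect((W*1000).astype(np.float32)); d=np.array(r[0])/1000-[.5515,.2665]
    print(s,r,"rel plate mm",d@x*1000,d@y*1000)
```

```text
60 ((552.0079345703125, 267.01055908203125), (24.613744735717773, 75.25331115722656), 29.23566246032715) rel plate mm 0.6924684799642853 0.19787750811823573
75 ((552.1988525390625, 267.1612243652344), (22.82528305053711, 72.9818115234375), 30.538476943969727) rel plate mm 0.9326285035412161 0.2362553849464966
90 ((551.8073120117188, 266.2160339355469), (19.32428550720215, 69.74143981933594), 31.241056442260742) rel plate mm 0.1297238522284142 -0.39780538014290556
```

>>> play_rows([
  [-0.1,0.1,2],
  [0,0,3],
  [0,0,3],
  [0,0,1.5],
  [0,0,0.9],
  [0,0,0],
  [0,0,0],
], twist=[0,0,0,0,0,0,0])

```text
clock: 13.95
tcp_pos: [0.5153, 0.0333, 0.1166]
tool_rot: [0.916, 0.401, 0.0, 0.0]
contact_force: [-0.3, -0.4, -0.1]
width: 1.0
gripper_force: 0.0
```

>>> play_rows([
  [0,0,0],
  [0,0,0],
  [0,0,0],
  [0,0,0],
  [0,0,0],
  [0,0,0],
  [0,0,0],
], twist=[0,0,0,0,0,0,0], jaw=0)

```text
clock: 14.65
tcp_pos: [0.5152, 0.0333, 0.1163]
tool_rot: [0.916, 0.4, 0.0, 0.0]
contact_force: [-1.5, 0.9, 5.9]
width: 0.498
gripper_force: 60.0
```

>>> play_rows([
  [0,0,0.2],
  [0,0,0.2],
  [0,0,0.15],
  [0,0,0],
  [0,0,0],
], twist=[0,0,0,0,0])

```text
clock: 15.15
tcp_pos: [0.5152, 0.0333, 0.1112]
tool_rot: [0.916, 0.4, 0.0, 0.0]
contact_force: [-3.2, 0.4, 12.2]
width: 0.502
gripper_force: 60.6
```

>>> play_rows([
  [0,0,0.03],
  [0,0,0],
  [0,0,0],
  [0,0,0],
  [0,0,0],
  [0,0,0],
], twist=[-4,-5,-5,-5,-5,0])

```text
clock: 15.75
tcp_pos: [0.5153, 0.0334, 0.1109]
tool_rot: [0.812, 0.583, 0.001, 0.0]
contact_force: [-2.8, 1.5, 11.5]
width: 0.499
gripper_force: 60.6
```

>>> play_rows([
  [0,0,0],
  [0,0,0],
  [0,0,0],
  [0,0,0],
  [0,0,0],
  [0,0,0],
  [0,0,0],
  [0,0,0],
  [0,0,0],
], twist=[-6,-6,-6,-6,-6,-6,-4,0,0])

```text
clock: 16.65
tcp_pos: [0.5152, 0.0334, 0.1109]
tool_rot: [0.565, 0.825, 0.0, 0.0]
contact_force: [-4.0, 2.4, 12.3]
width: 0.502
gripper_force: 60.6
```

Run:
```python
from h import *
go([.5152,.0335,.195],112)
s=robot.sense(); print(s["ft_torque"])
im=save("side","turn.png"); cv2.imwrite("pics/turnc.png",cv2.resize(im[190:240,255:325,::-1],None,fx=6,fy=6,interpolation=2))
```

```text
t 16.65 tcp [0.5152 0.0334 0.1109] yawx 111.2 q [-0.08  0.12  1.77  0.    1.25 -0.45] F [-4.   2.4 12.3] w 0.502 gf 60.61324618756771
shift cm (current axes) [ 0.01  0.01 -8.41] twist -0.8
[ 0.29686116  0.66161943 -0.00124855]
```

>>> play_rows([
  [0,0,-0.3],
  [0,0,-0.5],
  [0,0,-0.5],
  [0,0,-0.5],
  [0,0,0],
], twist=[0,0,0,0,0])

```text
clock: 17.2
tcp_pos: [0.5152, 0.0332, 0.1287]
tool_rot: [0.565, 0.825, 0.0, 0.0]
contact_force: [-0.7, -0.2, -1.8]
width: 0.496
gripper_force: 60.9
```

>>> play_rows([
  [0,0,-1],
  [0,0,-1],
  [0,0,-1],
  [0,0,-1],
  [0,0,-1],
  [0,0,-1],
  [0,0,-1],
  [0,0,-0.5],
  [0,0,0],
  [0,0,0],
  [0,0,0],
], twist=[0,0,0,0,0,0,0,0,0,0,0])

```text
clock: 18.3
tcp_pos: [0.5148, 0.0333, 0.2025]
tool_rot: [0.565, 0.825, -0.0, -0.0]
contact_force: [0.2, -0.4, -1.1]
width: 0.5
gripper_force: 61.0
```

Run:
```python
from h import *
go([.5152,.0335,.2],112)
im=save("side","end.png"); cv2.imwrite("pics/endc.png",cv2.resize(im[130:280,230:400,::-1],None,fx=4,fy=4,interpolation=2)[:600])
```

```text
t 18.3 tcp [0.5148 0.0333 0.2025] yawx 111.17 q [-0.08  0.05  1.65  0.    1.44 -0.45] F [ 0.2 -0.4 -1.1] w 0.5 gf 60.95531567931175
shift cm (current axes) [0.01 0.05 0.25] twist -0.83
```

View pics/endc.png

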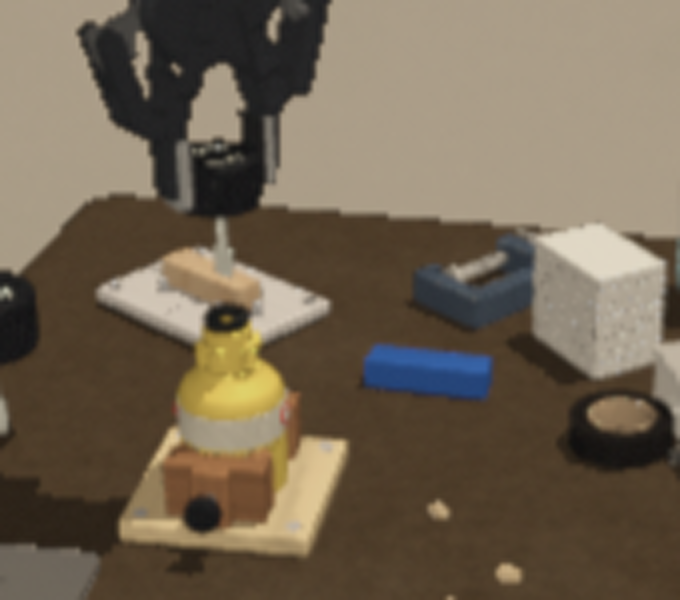

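The gripper holds the cap upright at crop (222,180). The paddle tip at (222,272) is clear of the open mouth at (228,318), the offcut lies in its seat, and the bystanders are where they were.

```bash
python3 -c "
from workcell import robot
print(robot.hand_in())"
```

```text
the job is handed in; nothing more can be done
None
```

I handed the job in at about 18 s of the 48 s allowed. The offcut lies flat between the pins, the cap is held upright with its paddle clear above the open mouth, and the foam, clamp and tape were not touched; no verdict came back.

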